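Set the jade gauge to its mark and lock it

TASK

Set the sizing gauge for the next bangle: with a fingertip on top of the knurled wheel, roll it until the sliding jaw's pointer stands level with the brass mark's pointer, and take the finger off. Then gently press the raised lock lever fully down with a fingertip and move clear, the jaw still at the mark. Work the jaw by the wheel only, leave the jaw and the brass mark untouched, and do not pick up or disturb the things around the gauge.

Things in the scene. Friction and masses are not known exactly. Their poses are not given: they have to be found in the camera images.
- gauge: steel sizing gauge screwed to the counter; base plate 100 mm (x) x 290 mm (y) x 10 mm. Origin at counter level on the centreline; plate from y -150 to +140 mm. z up; y runs from knurled wheel to lock lever; x points to the graduated edge (away from the robot at yaw 0; yaw up to 0.45 rad). Wheel axle at y -105, sliding jaw y -45 to +5, fixed jaw y 60 to 76 (jaw tops z 58 to 60), lock lever y 105 mm
- wheel_top (a point): highest point of the unpressed knurled wheel, fixed in the gauge's frame at x 0, y -105, z 76 mm (axes as the gauge). Steel wheel, level axle along the gauge's x, radius 28 mm, width 24 mm; its upper 22 mm stand out above two grey cheeks (50 mm apart over their outsides, 66 mm long along y). It turns by friction under a pressing fingertip, needs about 1 N along the rim, and stays where left
- slide (a joint): how far the gauge's floating slide (the sprung bar that carries wheel, cheeks and sliding jaw together) is pressed down, m: 0 free, 0.006 at its stop. It yields straight down under the fingertip, about 1.5 N to start and 1 N more per mm; 3 to 5 mm of press is plenty for rolling; springs back when released
- wheel (a joint): turn of the knurled wheel, rad, 0 at the start, range 0 to 4.2. It grows when the top of the wheel is rolled towards the gauge's +y (towards the jaws). Each rad (28 mm of rolling at the rim) moves the sliding jaw 12 mm in the gauge's +y, closing the gap; rolling back opens it
- jaw: sliding steel jaw, a block 45 mm (x) x 16 mm (y), 60 mm to its top; origin at counter level under its middle, axes as the gauge. Driven by the wheel; not to be pushed directly
- jaw_tip (a point): tip of the sliding jaw's flat black triangular pointer, at the jaw's middle, 34 mm from the gauge's centreline (+x), 30 mm above the counter, aimed at the gauge's +x. Moves along the gauge's y with the jaw
- mark: the gauge mark: a brass rider on the graduated edge, 12 x 16 mm, top 30 mm above the counter, already set 12 to 40 mm ahead (+y) of the jaw's pointer. Origin on the gauge's centreline at counter level, at the mark's y. Leave it as set
- mark_tip (a point): tip of the brass mark's triangular pointer, 36 mm from the gauge's centreline (+x), 30 mm above the counter, aimed at the gauge's -x towards the path of the jaw's pointer. Axes as the gauge. The jaw is set when jaw_tip and mark_tip have the same y in the gauge's frame
- lock (a joint): lock lever, rad: 0 raised (0.75 rad above level, the start), 0.75 fully down, level. Stays where left; about 1.5 N at the pad moves it; hard stop at 0.75. Pivot axis along the gauge's y, at x 22, y 105, z 46 mm in the gauge's frame; the steel lever, 60 mm long, 8 mm thick, points to the gauge's -x
- lock_pad (a point): middle of the upper face of the lock lever's black pad (22 x 20 mm), 50 mm from the pivot; moves with the lever: in the gauge's frame at x -12, y 105, z 83 mm when raised, x -28, y 105, z 50 mm when down
- bangle: green jade bangle ring, 74 mm across, 10 mm high, lying on the counter on the robot side of the gauge. Loose; origin at the centre of its underside as built; leave alone
- torch: aluminium pocket torch, 24 mm thick, 110 mm long, lying on the counter on the far side of the gauge. Loose; leave alone
- ringbox: closed blue ring box, 51 x 51 mm, 38 mm high, on the far side of the gauge. Loose; origin at the centre of its underside as built; leave alone
- pendant: small round jade piece, 34 mm across, 12 mm high, on the robot side of the gauge. Loose; origin at the centre of its underside as built; leave alone
- lotion: white pump bottle, 76 mm across, 190 mm high, red pump. Loose; origin at the centre of its underside as built; leave alone
- sprayer: clear spray bottle, 36 mm across, 120 mm high. Loose; origin at the centre of its underside as built; leave alone
- calculator: black desk calculator, 150 x 110 mm, 23 mm high. Loose; origin at the centre of its underside as built; leave alone

How it is judged:
By the outcome, as a careful person would: the job done as asked, in the order asked, and still so for the second after the job is handed in, with the robot touching nothing.
It also fails if it takes over 56 s, if anything falls off the work surface, if the arm or the gripper's body presses on something with over 40 N, if the wrist force passes 120 N, or if a joint passes its speed limit or range.

ROBOT

A 7-joint arm with a two-finger parallel gripper is mounted at the origin on the work surface. World frame = base frame: x ahead of the robot, y to its left, z up, the work surface at z = 0. Lengths are in m, angles in rad, forces in N, time in s.
With the tool pointing down it reaches from about 0.4 to 0.85 m from the base axis. Payload 6.9 kg.
Tool frame: the origin (TCP) lies at the very end of the fingers, on their centre line; the grasp point (between the pads) lies 19 mm behind it; z points along the fingers, y is the line along which they close (so a half turn about z gives the same grasp; the last joint's range is limited). The gripper opens to 85 mm and grips with 20 to 120 N. Pads are 22 mm wide; open, the fingers measure 114 mm over their backs; the gripper's body (76 mm by 85 mm) begins 54 mm behind the grasp point. The pads swing forward as they close: fully open they stand 13 mm farther back than shut.
Start: joints at [1.431, 0.507, -0.238, 1.5, 0.126, 1.149, -0.155], TCP at [0.152, -0.606, 0.231] pointing down, gripper open.
Joint ranges: [-3.08, 3.08], [-0.24, 2.05], [-1.43, 1.35], [0, 2.5], [-1.52, 4.66], [0.17, 1.96], [-2.89, 2.89]. Speed limits (rad/s): [2.39, 2.39, 3.14, 3.14, 3.14, 3.14, 3.14].

INTERFACE

Orientations are given as a unit quaternion [w, x, y, z].
In Python, from workcell import env gives the robot as it stands.
- The arm moves only by the shell command python3 -m inch 'ROWS' [FORCE]. ROWS is JSON, a list of rows, each a list of 3 entries, a list of its own where there are three numbers: the finger opening in mm, from 0 to 85.4, then the shift along the world's x, y, z in mm, then the turn about the world's z in degrees. A call has 1 to 10 rows; each row shifts and turns the commanded pose from where the row before left it; what a row does not reach is not made up. A row lasts 1/10 s, in which the tool goes at most 50 mm and 8.59 degrees, less where a joint would pass 70% of its speed; a pose out of reach is approached as far as the arm can. A call with a gripper value outside its range is refused whole. The fingers move at their own pace and stop on an object; FORCE is the grip in N (left out, the last holds). Time passes only in rows, so rows that do not move let the fingers close. It gives the time, the measured TCP pose, the force, the opening and the grip force at its end, in the units of the state.
- env.sense(): the state, without advancing time (a new reading comes with each control period).
- env.capture(name): name is "side" or "top" or "wrist"; returns the picture (420x560x3 uint8, red, green, blue); there is no depth.
- env.calibration(name): a dict with "fx", "fy", "cx", "cy" (pixels), "world_to_cam" (4x4, takes a point from world to camera coordinates). Camera axes: x right, y down, z forward; pixel columns grow to the right and rows downward; lengths in m; the calibration is good to about 2 mm. The wrist camera is an equidistant fisheye: a pixel r from the principal point sees the ray r / f radians off the axis. A picture is of the moment at which its call begins: read the wrist's pose just before it. calibration takes no time and is no camera call; for the wrist camera it gives the pose at the moment of the call.
- env.sign_off(): hands the job in; it is judged then, once.
The state is a dict: "t": time; "joints": joint angles; "qd": joint speeds; "tau": joint torques, N m; "eef_pos": TCP position; "eef_rot": TCP orientation; "contact_force": force on the tool from outside, world axes, zero at the start; "torque": the same for the moment, N m; "finger_gap": finger opening in m; "grip_force": force on a finger pad.
Only numpy, scipy, OpenCV 4.12 (cv2) and the standard library are available. Lean on these libraries where they do the work, as an engineer would, in place of code of your own. Each camera call takes 0.05 s, during which the arm holds its last target. There are 200 camera calls.

## Working session

There is one attempt and no reset: what is moved stays moved. The work goes in short steps, Python scripts to look and compute and a shell command to move; the robot and the scene stay as the last step left them, time stands still between calls to the robot, and variables do not carry over. Pictures are saved under pics/ and viewed, at most 10 in all, crops included, and the job is handed in when it is done.

```bash
mkdir -p pics; ls; python3 - <<'E'
from workcell import env
import cv2
for n in ("side","top"):
    cv2.imwrite(f"pics/{n}0.png",cv2.cvtColor(env.capture(n),cv2.COLOR_RGB2BGR))
    c=env.calibration(n);print(n,c["fx"],c["cx"],c["cy"],c["world_to_cam"])
s=env.sense();print(s["t"],s["eef_pos"],s["eef_rot"],s["contact_force"])
E
```

```text
pics
side 436.36603110204754 281.52781992368807 200.23903717882013 [[-0.96265903 -0.27054505 -0.00964248  0.51245529]
 [-0.14476444  0.54454833 -0.82614186  0.21133919]
 [ 0.22875939 -0.79389703 -0.56337967  0.71798022]
 [ 0.          0.          0.          1.        ]]
top 456.28709445459475 281.03755939861327 208.56096188948456 [[-0.01719418 -0.99926137  0.03436686 -0.11147851]
 [-0.98965432  0.01211215 -0.14296022  0.5973078 ]
 [ 0.14243837 -0.03646939 -0.98913159  0.87768133]
 [ 0.          0.          0.          1.        ]]
0.1 [ 0.15190661 -0.60579605  0.2305106 ] [-8.01639688e-04  9.92457069e-01  1.22590016e-01 -1.05128818e-04] [-0.22584067 -0.33160857 -0.0035331 ]
```

View pics/top0.png

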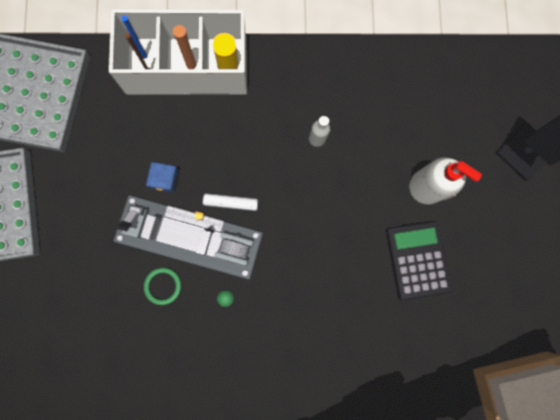

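View pics/side0.png

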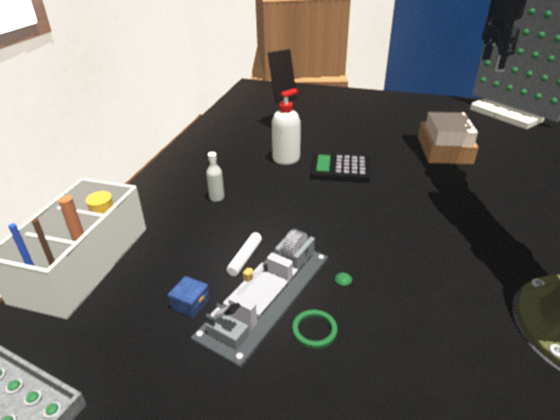

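The top view shows the gauge with its wheel near (235,247), brass mark near (199,216) and lever near (130,215). The tall bottles are off to the right. I'll enlarge both views.

```bash
python3 - <<'E'
import cv2,numpy as np
a=cv2.imread("pics/top0.png")[190:285,105:270]; b=cv2.imread("pics/side0.png")[225:360,190:335]
a=cv2.resize(a,(800,461),interpolation=cv2.INTER_CUBIC)
b=cv2.resize(b,(580,540),interpolation=cv2.INTER_CUBIC)
cv2.imwrite("pics/ta.png",a);cv2.imwrite("pics/sb.png",b)
E
```

```text
(no output)
```

View pics/ta.png

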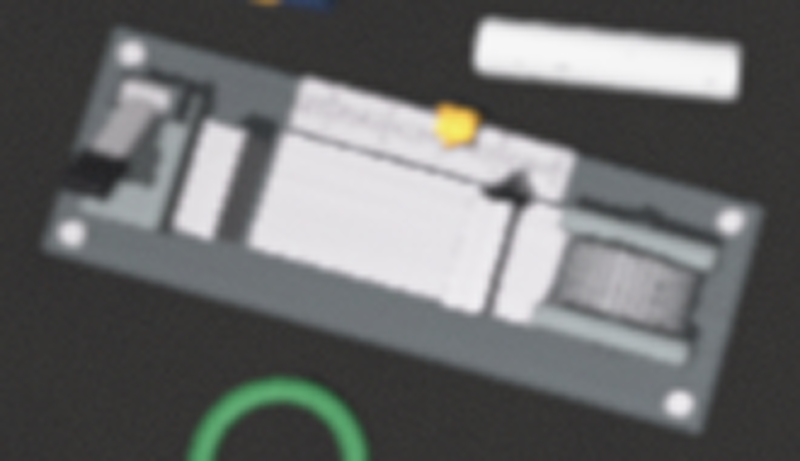

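View pics/sb.png

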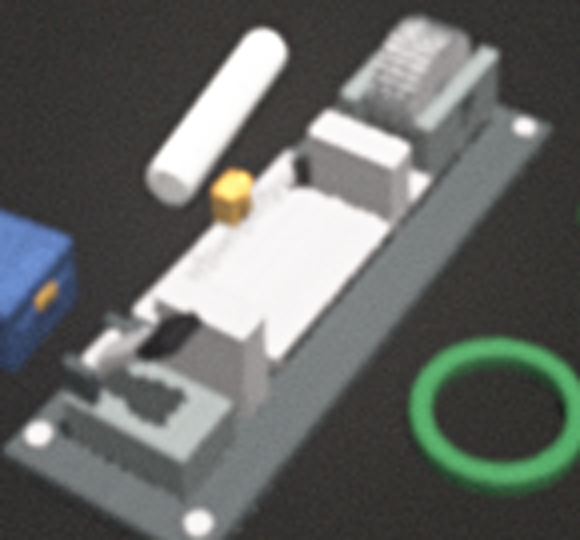

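The crops show the plate corners in the top crop at (113,25), (765,208), (703,433) and (42,250). In the side crop they are at (552,127) and (5,448). I'll fit the gauge pose from these, then estimate the gap from jaw_tip to mark_tip.

```bash
cat > h.py <<'E'
import numpy as np
from workcell import env
from scipy.optimize import least_squares
def proj(c,P):
    p=np.atleast_2d(P)@c["world_to_cam"][:3,:3].T+c["world_to_cam"][:3,3]
    return np.c_[c["fx"]*p[:,0]/p[:,2]+c["cx"],c["fy"]*p[:,1]/p[:,2]+c["cy"]]
def fish(c,P):
    p=np.atleast_2d(P)@c["world_to_cam"][:3,:3].T+c["world_to_cam"][:3,3]
    r=np.hypot(p[:,0],p[:,1]);th=np.arctan2(r,p[:,2])
    return np.c_[c["fx"]*th*p[:,0]/r+c["cx"],c["fy"]*th*p[:,1]/r+c["cy"]]
def g2w(q,G):
    G=np.atleast_2d(G);c,s=np.cos(q[2]),np.sin(q[2])
    return np.c_[q[0]+c*G[:,0]-s*G[:,1],q[1]+s*G[:,0]+c*G[:,1],G[:,2]]
E
python3 - <<'E'
from h import *
for c in("top","side"):pass
T,S=(dict(env.calibration(n)) for n in("top","side"))
for c in(T,S): c["world_to_cam"]=np.array(c["world_to_cam"])
k=lambda u,o,s:(np.array(u,float)+.5)/s-.5+o
C=np.array([[.05,.14,.01],[.05,-.15,.01],[-.05,-.15,.01],[-.05,.14,.01]])
ut=k([[113,25],[765,208],[703,433],[42,250]],[105,190],4.848)
us=k([[552,127],[5,448]],[190,225],4.0)
f=lambda q:np.r_[(proj(T,g2w(q,C))-ut).ravel()]
f2=lambda q:np.r_[f(q),(proj(S,g2w(q,C[[2,0]]))-us).ravel()]
for g in(f,f2):
    r=least_squares(g,[.55,.1,-.2]);q=r.x;print(q,np.round(r.fun,2))
print("wheel",g2w(q,[0,-.105,.076]),"pad",g2w(q,[-.012,.105,.083]),g2w(q,[-.028,.105,.05]))
for y in(-.045,-.03,-.015,0,.015):print(y,(proj(T,g2w(q,[.034,y,.03]))-[105,190])*4.848,(proj(S,g2w(q,[.036,y,.03]))-[190,225])*4)
np.save("q.npy",q)
E
```

```text
[ 0.54575404  0.07595663 -0.28513688] [ 0.47  0.22  0.07 -0.37 -0.35  0.12 -0.18  0.05]
[ 0.544185    0.07594744 -0.28396494] [ 0.39  1.02  0.08  0.29 -0.29  0.82 -0.2   0.9  -0.5  -1.33 -1.85 -0.3 ]
wheel [[ 0.51476778 -0.02484753  0.076     ]] pad [[0.56208279 0.18010439 0.083     ]] [[0.54672356 0.18458701 0.05      ]]
-0.045 [[511.53790651 173.26863957]] [[282.42180127 152.14482742]]
-0.03 [[477.07955803 163.75988564]] [[264.04896652 171.16241425]]
-0.015 [[442.62666676 154.25263763]] [[245.19014421 190.68304326]]
0 [[408.17923142 144.74689518]] [[225.8257933  210.72694122]]
0.015 [[373.7372507  135.24265793]] [[205.93531089 231.31543404]]
```

Gauge yaw is about -0.284. The jaw tip sits near y -49 mm and the mark near y -18 mm. I'll move above the wheel with the fingers shut and turn about -30° so the tool lines up with the gauge.

```bash
python3 -m inch '[[0,[22,36,0],-2],[0,[22,36,0],-2],[0,[22,36,0],-2],[0,[22,36,0],-2],[0,[22,36,0],-2],[0,[22,36,0],-2],[0,[22,36,0],-2],[0,[22,36,0],-2],[0,[22,36,0],-2],[0,[22,36,0],-2]]' 30
```

```text
t: 1.1
eef_pos: [0.3725, -0.2446, 0.2312]
eef_rot: [-0.0, 0.999, -0.052, -0.0]
contact_force: [0.4, -0.5, -0.4]
finger_gap: -0.0004
grip_force: 0.0
```

```bash
python3 -m inch '[[0,[20,31,0],-2],[0,[20,31,-5],-2],[0,[20,31,-10],-2],[0,[20,31,-10],-2],[0,[20,31,-10],-2],[0,[20,31,-10],-0.4],[0,[20,33,-10],0],[0,[0,0,0],0],[0,[0,0,0],0]]'; python3 - <<'E'
from h import *
import cv2
s=env.sense();c=env.calibration("wrist");im=env.capture("wrist")
cv2.imwrite("pics/w1.png",cv2.cvtColor(im,cv2.COLOR_RGB2BGR))
q=np.load("q.npy");R=np.array(c["world_to_cam"]);c["world_to_cam"]=R
print(s["t"],s["eef_pos"],s["contact_force"],-R[:3,:3].T@R[:3,3])
for n,p in dict(wheel=[0,-.105,.076],jaw=[.034,-.045,.03],mark=[.036,-.018,.03],pad=[-.012,.105,.083]).items():print(n,fish(c,g2w(q,p)))
E
```

```text
t: 2.0
eef_pos: [0.5118, -0.0264, 0.1756]
eef_rot: [-0.0, 0.99, -0.141, -0.001]
contact_force: [-0.9, -0.1, -0.7]
finger_gap: 0.0003
grip_force: 0.0
2.0 [ 0.51178341 -0.02637991  0.17560362] [-0.92424561 -0.10767538 -0.7180156 ] [ 0.59144834 -0.04968426  0.31789236]
wheel [[277.36751064 206.36116587]]
jaw [[211.73289571 154.54189116]]
mark [[183.29479902 153.11598046]]
pad [[ 52.84111058 220.47968936]]
```

View pics/w1.png

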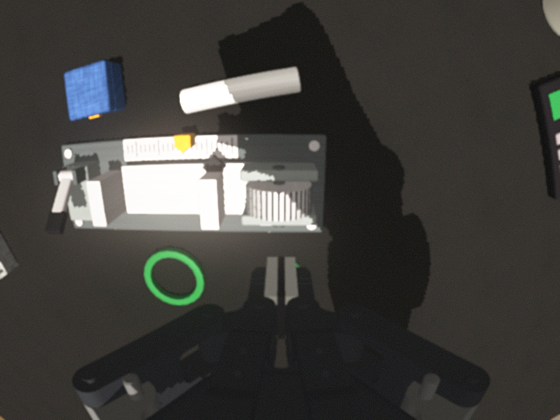

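The wrist view shows the whole gauge, with the mark at (183,145), jaw at about (211,195) and wheel at (280,200). An enlarged crop will give more exact points.

```bash
python3 - <<'E'
import cv2
a=cv2.imread("pics/w1.png")
b=cv2.convertScaleAbs(a[120:245,130:335],alpha=1.3,beta=25)
cv2.imwrite("pics/w1c.png",cv2.resize(b,(800,488),interpolation=cv2.INTER_CUBIC))
E
```

```text
(no output)
```

View pics/w1c.png

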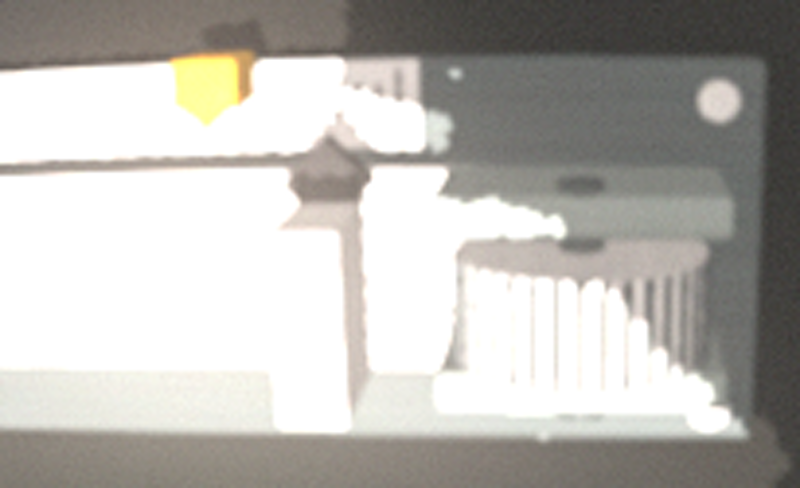

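In the crop, the mark tip is at (208,124), the jaw tip at (331,135), the plate corners at (766,58) and (748,436), and the axle at (582,243). I'll refit using these.

```bash
python3 - <<'E'
from h import *
c=env.calibration("wrist");c["world_to_cam"]=np.array(c["world_to_cam"]);q0=np.load("q.npy")
k=lambda u:(np.array(u,float)+.5)/3.902-.5+[130,120]
A=np.array([[.05,-.15,.01],[-.05,-.15,.01],[.012,-.105,.048]])
u=k([[766,58],[748,436],[582,243]])
ut=k([331,135]);um=k([208,124])
f=lambda p:np.r_[(fish(c,g2w(p[:3],A))-u).ravel(),(fish(c,g2w(p[:3],[.034,p[3],.03]))-ut).ravel(),(fish(c,g2w(p[:3],[.036,p[4],.03]))-um).ravel(),[(p[2]-q0[2])/.005]]
print(np.round((fish(c,g2w(q0,A))-u),1))
r=least_squares(f,[*q0,-.045,-.02]);print(r.x,np.round(r.fun,2));q=r.x
d=q[4]-q[3];print("gap",d,"roll",d/.012*.028)
for z in(.001,0):print("wheel",g2w(q,[0,-.105,.076]),"pad",g2w(q,[-.012,.105,.083]))
np.save("q2.npy",q)
E
```

```text
[[-2.   0.2]
 [-1.   0.9]
 [-2.7  0.9]]
[ 0.54476579  0.07389448 -0.28665488 -0.04703613 -0.01717361] [ 0.05 -0.54  0.63  0.22 -0.54 -0.02 -0.01 -0.53  0.03  0.93 -0.54]
gap 0.02986252517686883 roll 0.06967922541269393
wheel [[ 0.51507754 -0.026821    0.076     ]] pad [[0.56294369 0.17800291 0.083     ]]
wheel [[ 0.51507754 -0.026821    0.076     ]] pad [[0.56294369 0.17800291 0.083     ]]
```

```bash
python3 -m inch '[[0,[0,-10,-30],0],[0,[0,0,-35],0],[0,[0,0,-24],0],[0,[0,0,-6],0],[0,[0,0,0],0]]'; python3 -m inch '[[0,[0,0,-3],0],[0,[0,0,-3],0],[0,[0,0,-2],0],[0,[0,0,0],0]]'
```

```text
t: 2.55
eef_pos: [0.5114, -0.0383, 0.0811]
eef_rot: [0.0, 0.99, -0.143, -0.001]
contact_force: [0.1, -0.6, -0.3]
finger_gap: 0.0002
grip_force: 0.0
t: 2.95
eef_pos: [0.5128, -0.0374, 0.0739]
eef_rot: [0.0, 0.99, -0.142, 0.001]
contact_force: [0.5, -0.8, 3.3]
finger_gap: 0.0002
grip_force: 1.5
```

```bash
python3 -m inch '[[0,[0,0,-1.5],0],[0,[0.6,2,0],0],[0,[1.1,3.8,0],0],[0,[1.1,3.8,0],0],[0,[1.1,3.8,0],0],[0,[1.1,3.8,0],0],[0,[0.7,2,0],0],[0,[0,0,0],0]]'; python3 -m inch '[[0,[0,0,-0],0],[0,[0,0,4],0],[0,[0,0,10],0],[0,[0,0,0],0]]'
cat > look.py <<'E'
import sys,cv2
from h import *
s=env.sense();c=env.calibration("wrist");c["world_to_cam"]=np.array(c["world_to_cam"]);im=env.capture("wrist")
n=sys.argv[1];cv2.imwrite(f"pics/{n}.png",cv2.cvtColor(im,cv2.COLOR_RGB2BGR))
q=np.load("q2.npy")
np.savez(f"{n}.npz",**{k:c[k] for k in c})
print(s["t"],s["eef_pos"],s["contact_force"])
for y in(q[3],-.04,-.03,q[4]):print(y,fish(c,g2w(q,[.034,y,.03])))
print("mark",fish(c,g2w(q,[.036,q[4],.03])))
E
python3 look.py w2; python3 -c "
import cv2
a=cv2.imread('pics/w2.png');print(a.shape)
cv2.imwrite('pics/w2v.png',a[60:340,0:420])"
```

```text
t: 3.75
eef_pos: [0.5188, -0.017, 0.0722]
eef_rot: [-0.0, 0.99, -0.141, 0.001]
contact_force: [1.2, 0.2, 5.3]
finger_gap: -0.0001
grip_force: 2.5
t: 4.15
eef_pos: [0.5178, -0.0178, 0.0868]
eef_rot: [-0.0, 0.99, -0.142, 0.0]
contact_force: [0.3, 0.1, 0.2]
finger_gap: -0.0003
grip_force: 0.0
4.15 [ 0.51779916 -0.01784423  0.086796  ] [0.29298824 0.09086011 0.15393593]
-0.04703613141539197 [[204.72106352 180.82590665]]
-0.04 [[194.23314704 180.93414577]]
-0.03 [[179.64146798 181.11726829]]
-0.017173606238523143 [[161.52669014 181.3978294 ]]
mark [[161.25784201 178.45479184]]
(420, 560, 3)
```

View pics/w2v.png

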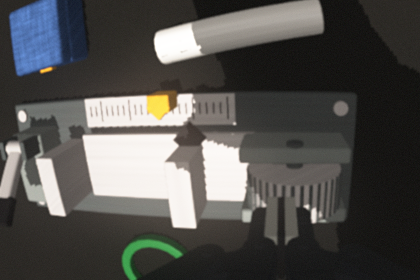

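The jaw tip is now at about (189,181) and the mark tip at (158,179). That leaves roughly 21 mm of travel, so one 20 mm roll gives about 8.5 mm as predicted. Two more strokes like this one follow.

```bash
python3 -m inch '[[0,[-5.7,-19.2,0],0],[0,[0,0,0],0],[0,[0,0,-6],0],[0,[0,0,-4],0],[0,[0,0,-4],0],[0,[0,0,0],0],[0,[0.6,2,0],0],[0,[1.1,3.8,0],0],[0,[1.1,3.8,0],0],[0,[1.1,3.8,0],0]]'; python3 -m inch '[[0,[1.1,3.8,0],0],[0,[0.7,2,0],0],[0,[0,0,0],0],[0,[0,0,4],0],[0,[0,0,10],0],[0,[-5.7,-19.2,0],0],[0,[0,0,0],0],[0,[0,0,-6],0],[0,[0,0,-4],0],[0,[0,0,-4],0]]'; python3 -m inch '[[0,[0,0,0],0],[0,[0.6,2,0],0],[0,[1.1,3.8,0],0],[0,[1.1,3.8,0],0],[0,[1.1,3.8,0],0],[0,[1.1,3.8,0],0],[0,[0.7,2,0],0],[0,[0,0,0],0]]';python3 -m inch '[[0,[0,0,4],0],[0,[0,0,10],0],[0,[-2,-6,0],0],[0,[0,0,0],0]]'; python3 look.py w3; python3 -c "
import cv2
a=cv2.imread('pics/w3.png')
cv2.imwrite('pics/w3v.png',cv2.resize(a[140:230,90:270],(800,400),interpolation=cv2.INTER_CUBIC))"
```

```text
t: 5.2
eef_pos: [0.516, -0.0235, 0.072]
eef_rot: [0.0, 0.99, -0.142, -0.0]
contact_force: [-1.3, -1.1, 4.9]
finger_gap: 0.0002
grip_force: 2.7
t: 6.2
eef_pos: [0.5122, -0.0366, 0.0715]
eef_rot: [-0.0, 0.99, -0.142, 0.0]
contact_force: [-0.7, -0.2, 5.4]
finger_gap: 0.0
grip_force: 3.1
t: 7.0
eef_pos: [0.5181, -0.017, 0.072]
eef_rot: [-0.0, 0.99, -0.141, 0.0]
contact_force: [-0.7, 0.7, 4.6]
finger_gap: -0.0
grip_force: 2.7
t: 7.4
eef_pos: [0.5154, -0.0253, 0.086]
eef_rot: [0.0, 0.99, -0.143, 0.0]
contact_force: [-0.9, -0.2, 0.1]
finger_gap: 0.0001
grip_force: 0.0
7.4 [ 0.51539249 -0.02531595  0.0859821 ] [-0.86155055 -0.16854407  0.12230207]
-0.04703613141539197 [[192.54546066 181.10147524]]
-0.04 [[182.22422379 181.24670213]]
-0.03 [[167.90204729 181.47986376]]
-0.017173606238523143 [[150.17952113 181.81988648]]
mark [[149.88323977 178.89407033]]
```

View pics/w3v.png

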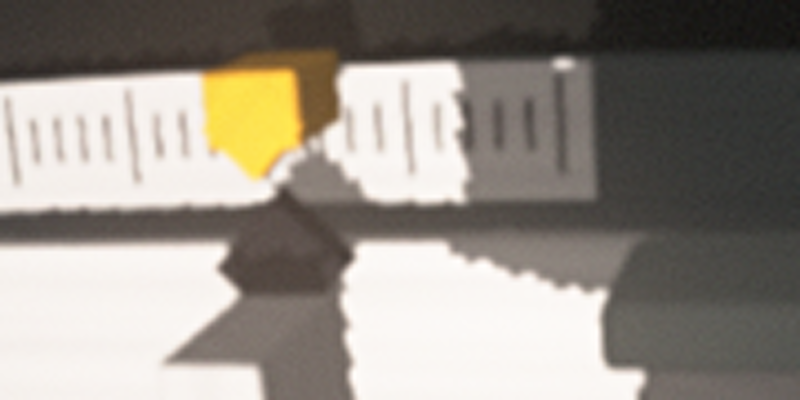

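In this enlargement the mark tip is at (260,180) and the jaw tip at (285,187), so about 4 mm of jaw travel remains, or 9–10 mm of rolling. I'll roll 7 mm and look again.

```bash
python3 -m inch '[[0,[-1.7,-6,0],0],[0,[0,0,-6],0],[0,[0,0,-4],0],[0,[0,0,-4],0],[0,[0,0,0],0],[0,[0.6,2,0],0],[0,[0.8,2.7,0],0],[0,[0.6,2,0],0],[0,[0,0,0],0],[0,[0,0,4],0]]';  python3 -m inch '[[0,[0,0,10],0],[0,[4.5,15,10],0],[0,[4.5,15,0],0],[0,[0,0,0],0],[0,[0,0,0],0]]'; python3 look.py w4; python3 -c "
import cv2
from h import *
c=np.load('w4.npz');q=np.load('q2.npy')
u=fish(c,g2w(q,[.035,q[4],.03]))[0].round().astype(int);x,y=u-[50,25];print(x,y)
a=cv2.imread('pics/w4.png')
cv2.imwrite('pics/w4v.png',cv2.resize(a[y:y+50,x:x+100],(800,400),interpolation=cv2.INTER_CUBIC))"
```

```text
t: 8.45
eef_pos: [0.5161, -0.0227, 0.0756]
eef_rot: [-0.0, 0.99, -0.142, -0.0]
contact_force: [0.6, 0.8, 0.9]
finger_gap: 0.0004
grip_force: 0.5
t: 8.95
eef_pos: [0.5251, 0.0074, 0.0961]
eef_rot: [-0.0, 0.99, -0.141, 0.0]
contact_force: [-0.5, -0.7, 0.4]
finger_gap: -0.0002
grip_force: 0.0
8.95 [0.52514236 0.00738398 0.09612201] [-0.52083138 -0.71689179  0.36833334]
-0.04703613141539197 [[246.70329977 177.0171903 ]]
-0.04 [[236.15820072 177.04476536]]
-0.03 [[221.33532037 177.12045721]]
-0.017173606238523143 [[202.68650415 177.27736084]]
mark [[202.52169744 174.37245863]]
153 151
```

View pics/w4v.png

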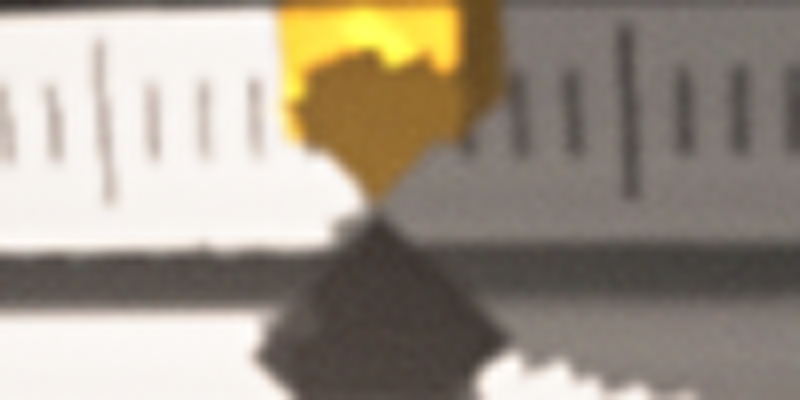

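The tips look level, with the mark tip at (376,208) and the jaw tip at about (377,218) in the 8x crop. I'll check this numerically from the row midpoints of both triangles.

```bash
python3 - <<'E'
import cv2
from h import *
a=cv2.imread("pics/w4v.png").astype(int);B,G,R=a[...,0],a[...,1],a[...,2]
for r in range(130,210,10):
    x=np.where((R-B)[r]>50)[0];print("mark",r,x.min(),x.max(),(x.min()+x.max())/2)
for r in range(222,345,12):
    g=a[r].mean(1);print("jaw",r,[int(v) for v in g[240:530:15]])
c=np.load('w4.npz');q=np.load('q2.npy')
for x in(.02,.028,.034,.036,.044):print(x,(fish(c,g2w(q,[x,q[4],.03]))-[153,151])*8+4)
E
```

```text
mark 130 281 467 374.0
mark 140 286 457 371.5
mark 150 320 425 372.5
mark 160 333 417 375.0
mark 170 342 409 375.5
mark 180 354 398 376.0
mark 190 363 389 376.0Traceback (most recent call last):
  File "<stdin>", line 5, in <module>
    return umr_minimum(a, axis, None, out, keepdims, initial, where)
ValueError: zero-size array to reduction operation minimum which has no identity
```

```bash
python3 - <<'E'
import cv2
from h import *
a=cv2.imread("pics/w4v.png").astype(int)
for r in [215,222,230,236,308,318,328,338]:
    g=a[r].mean(1);print("jaw",r,[int(v) for v in g[240:530:10]])
c=np.load('w4.npz');q=np.load('q2.npy')
for x in(.02,.034,.036,.044):print(x,(fish(c,g2w(q,[x,q[4],.03]))-[153,151])*8+4)
E
```

```text
jaw 215 [244, 244, 244, 244, 244, 244, 245, 245, 243, 236, 215, 186, 159, 115, 95, 112, 126, 125, 126, 124, 125, 127, 124, 124, 124, 125, 125, 125, 125]
jaw 222 [245, 245, 245, 246, 245, 244, 246, 246, 244, 220, 168, 139, 120, 89, 72, 97, 118, 127, 128, 127, 127, 127, 126, 127, 125, 127, 127, 126, 127]
jaw 230 [247, 247, 248, 248, 247, 247, 248, 249, 248, 206, 140, 113, 92, 66, 57, 73, 99, 123, 128, 128, 126, 125, 127, 127, 126, 125, 125, 123, 125]
jaw 236 [244, 243, 242, 244, 243, 245, 245, 246, 243, 201, 134, 102, 80, 60, 56, 61, 83, 105, 118, 120, 117, 118, 119, 119, 119, 114, 118, 113, 115]
jaw 308 [151, 149, 146, 139, 121, 100, 87, 77, 70, 65, 64, 70, 64, 63, 65, 63, 63, 62, 61, 63, 62, 60, 60, 66, 82, 101, 114, 113, 116]
jaw 318 [233, 228, 197, 162, 123, 94, 85, 85, 73, 65, 66, 67, 65, 65, 63, 64, 63, 63, 66, 63, 63, 62, 58, 60, 66, 89, 115, 126, 126]
jaw 328 [250, 251, 205, 134, 99, 88, 87, 84, 73, 68, 67, 65, 65, 65, 65, 66, 62, 62, 64, 61, 63, 64, 63, 62, 61, 68, 94, 117, 129]
jaw 338 [250, 251, 201, 113, 84, 80, 80, 74, 70, 66, 65, 68, 66, 67, 67, 67, 68, 66, 66, 67, 66, 64, 64, 63, 59, 60, 71, 104, 127]
0.02 [[411.43410351 374.06725618]]
0.034 [[401.49203316 214.21888669]]
0.036 [[400.17357955 190.979669  ]]
0.044 [[395.17791527  97.13536862]]
```

The jaw axis and mark axis agree to about 0.1–0.2 mm, so the wheel is set. The finger is already off, so I'll raise it, move over the lock lever and press gently.

```bash
python3 -m inch '[[0,[0,0,25],0],[0,[3,22,15],0],[0,[5,33,0],0],[0,[5,33,0],0],[0,[5,33,0],0],[0,[5,33,0],0],[0,[3.5,20.5,0],0],[0,[0,0,0],0],[0,[0,0,-20],0],[0,[0,0,-15],0]]'; python3 -m inch '[[0,[0,0,-5],0],[0,[0,0,-5],0],[0,[0,0,-5],0],[0,[0,0,-4],0],[0,[0,0,-4],0],[0,[0,0,0],0]]'
```

```text
t: 10.0
eef_pos: [0.5515, 0.1795, 0.1001]
eef_rot: [0.001, 0.99, -0.143, -0.0]
contact_force: [-0.1, 0.3, 0.0]
finger_gap: 0.0
grip_force: 0.0
t: 10.6
eef_pos: [0.5517, 0.1811, 0.0775]
eef_rot: [0.0, 0.99, -0.142, 0.0]
contact_force: [0.9, 0.4, -0.1]
finger_gap: 0.0001
grip_force: 0.0
```

```bash
python3 -m inch '[[0,[0,0,-3],0],[0,[0,0,-3],0]]'; python3 look.py w5 | head -1; python3 -c "
import cv2
a=cv2.imread('pics/w5.png')
b=cv2.imread('pics/w4.png')
cv2.imwrite('pics/w5v.png',cv2.resize(a[120:340,150:400],(682,600)))"
```

```text
t: 10.8
eef_pos: [0.5519, 0.1812, 0.0718]
eef_rot: [-0.0, 0.99, -0.142, 0.0]
contact_force: [-0.8, 0.1, 1.0]
finger_gap: 0.0001
grip_force: 0.4
10.8 [0.55188643 0.18123128 0.07180315] [-0.81848402  0.10235372  1.03268237]
```

View pics/w5v.png

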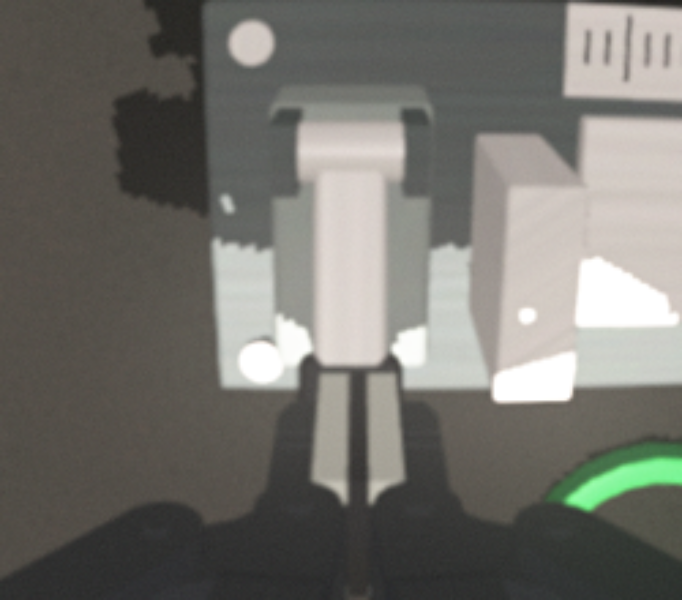

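The fingertips, at about (358,375), are centred on the lever. The lever is going down under them at about 1 N, clear of the fixed jaw. I'll keep pressing slowly down to the stop.

```bash
python3 -m inch '[[0,[0,0,-3],0],[0,[0,0,-3],0],[0,[0,0,-3],0],[0,[0,0,-3],0],[0,[0,0,-3],0],[0,[0,0,-2],0]]';python3 -m inch '[[0,[0,0,-1.5],0],[0,[0,0,-1],0]]'; python3 -m inch '[[0,[0,0,-1],0],[0,[0,0,0],0]]'
```

```text
t: 11.45
eef_pos: [0.5514, 0.1812, 0.0544]
eef_rot: [0.0, 0.99, -0.142, -0.0]
contact_force: [-0.1, 0.2, 0.5]
finger_gap: -0.0002
grip_force: 0.4
t: 11.65
eef_pos: [0.5515, 0.1811, 0.0521]
eef_rot: [0.0, 0.99, -0.142, -0.0]
contact_force: [-0.0, -0.3, 0.3]
finger_gap: -0.0
grip_force: 0.4
t: 11.85
eef_pos: [0.5516, 0.1812, 0.0512]
eef_rot: [-0.0, 0.99, -0.142, 0.0]
contact_force: [0.1, 0.8, 0.2]
finger_gap: -0.0
grip_force: 0.0
```

```bash
python3 -m inch '[[0,[0,0,-1],0],[0,[0,0,-0.5],0],[0,[0,0,0],0]]'; python3 -m inch '[[0,[0,0,-0.7],0],[0,[0,0,0],0]]'
```

```text
t: 12.15
eef_pos: [0.5517, 0.1812, 0.0501]
eef_rot: [-0.0, 0.99, -0.142, 0.0]
contact_force: [-1.2, 0.8, 3.6]
finger_gap: 0.0002
grip_force: 1.7
t: 12.35
eef_pos: [0.5517, 0.1812, 0.0499]
eef_rot: [-0.0, 0.99, -0.142, 0.0]
contact_force: [-2.6, -0.9, 8.9]
finger_gap: 0.0003
grip_force: 4.4
```

Firm stop at z 50 mm, with force rising to 9 N, so the lever is fully down. I'll lift clear and recheck the pointers numerically from the earlier viewpoint.

```bash
python3 -m inch '[[0,[0,0,6],0],[0,[0,0,20],0],[0,[0,0,20],0],[0,[-5,-34,0],0],[0,[-5,-35,0],0],[0,[-5,-35,0],0],[0,[-5,-35,0],0],[0,[-6.5,-35,0],0],[0,[0,0,0],0],[0,[0,0,0],0]]'; python3 look.py w6; python3 - <<'E'
import cv2
from h import *
c=np.load('w6.npz');q=np.load('q2.npy')
a=cv2.imread("pics/w6.png");b=cv2.imread("pics/w4.png")
t=b[162:212,183:220]  # w4: pointers (tips at ~ (200,178))
r=cv2.matchTemplate(a,b[164:194,186:216],cv2.TM_CCOEFF_NORMED);print(cv2.minMaxLoc(r))
u=fish(c,g2w(q,[.035,q[4],.03]))[0].round().astype(int);x,y=u-[50,25]
v=cv2.resize(a[y:y+50,x:x+100],(800,400),interpolation=cv2.INTER_CUBIC).astype(int)
last=0
for k in range(100,260,8):
    w=np.where((v[k,:,2]-v[k,:,0])>50)[0]
    if len(w): print("mark",k,w.min(),w.max(),(w.min()+w.max())/2); last=k
for k in range(last+14,last+150,14):
    g=v[k].mean(1);print("jaw",k,[int(z) for z in g[230:540:10]])
for X in(.02,.034,.036):print(X,(fish(c,g2w(q,[X,q[4],.03]))-[x,y])*8+4)
E
```

```text
t: 13.35
eef_pos: [0.5251, 0.0063, 0.0952]
eef_rot: [-0.0, 0.99, -0.143, 0.0]
contact_force: [-0.4, 0.6, 0.5]
finger_gap: 0.0003
grip_force: 0.0
13.35 [0.52512366 0.00627484 0.09521025] [-0.39721704  0.62485415  0.45603781]
-0.04703613141539197 [[244.83583115 177.91461364]]
-0.04 [[234.26929548 177.98215276]]
-0.03 [[219.42466036 178.11319465]]
-0.017173606238523143 [[200.76262    178.33824882]]
mark [[200.5809087  175.42816696]]
(-0.7196710109710693, 0.9829326868057251, (331, 188), (184, 165))
mark 100 278 493 385.5
mark 108 277 485 381.0
mark 116 278 475 376.5
mark 124 281 468 374.5
mark 132 283 465 374.0
mark 140 287 457 372.0
mark 148 301 428 364.5
mark 156 327 420 373.5
mark 164 335 413 374.0
mark 172 346 406 376.0
mark 180 355 399 377.0
mark 188 362 391 376.5
mark 196 369 384 376.5
jaw 210 [243, 243, 243, 243, 243, 244, 244, 244, 243, 243, 243, 244, 237, 198, 139, 110, 120, 124, 124, 123, 124, 123, 122, 124, 124, 123, 123, 122, 121, 122, 124]
jaw 224 [245, 245, 245, 245, 246, 245, 246, 246, 246, 246, 234, 186, 149, 117, 91, 73, 89, 113, 127, 128, 127, 128, 128, 127, 126, 127, 1
[... 559 characters left out ...]
, 70, 74, 76, 72, 74, 74, 73, 70]
jaw 294 [85, 86, 87, 88, 88, 90, 90, 82, 72, 65, 62, 64, 61, 61, 61, 62, 59, 60, 60, 59, 59, 59, 59, 61, 74, 81, 89, 87, 90, 87, 89]
jaw 308 [141, 141, 141, 138, 137, 123, 102, 89, 78, 67, 63, 63, 64, 62, 62, 62, 65, 62, 61, 62, 60, 61, 58, 57, 61, 76, 98, 112, 112, 114, 112]
jaw 322 [237, 238, 237, 201, 153, 121, 92, 82, 83, 77, 66, 62, 64, 64, 64, 62, 61, 63, 62, 61, 63, 61, 60, 60, 57, 61, 75, 100, 117, 128, 129]
jaw 336 [248, 250, 251, 226, 139, 87, 81, 82, 77, 72, 68, 64, 67, 66, 64, 65, 65, 65, 63, 65, 63, 64, 62, 62, 62, 60, 56, 65, 97, 121, 131]
0.02 [[412.99496618 374.80598704]]
0.034 [[402.10095996 214.70599055]]
0.036 [[400.64726958 191.42533572]]
```

```bash
python3 -c "
from workcell import env
print(env.sign_off())"
```

```text
the job is handed in; nothing more can be done
None
```

I rolled the jaw by the wheel to within about 0.4 mm of the brass mark, pressed the lock lever down to its stop (9 N), moved clear, and handed the job in at about 13.4 s; sign-off returned no verdict.

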